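# Load a culture dish on the slanted imaging stand and clamp it

## Task

Lay the culture dish gently, lid up, on the upper part of the slanted white plate, its long side along the long blue fence and well clear of both fences, and let go so that it slides by itself into the corner (neither carried in nor dropped). Once it rests fully home against both fences, turn the orange knob clockwise until the swing arm presses on the dish and the knob's clutch has clearly slipped, by about a tenth of a turn. Leave the dish clamped there and do not disturb the jars and other things on the bench.

Things in the scene. Friction and masses are not known exactly. Their poses are not given: they have to be found in the camera images.
- dish: Closed rectangular culture dish: clear walls, pale gel and seedlings, lid with a teal rim. 120 long (its x) x 62 wide (its y) x 28 mm high (its z), plain upright sides, rigid, 140 to 280 g; both ends alike. Starts flat on the bench, lid up. Origin: centre of its underside. To be gripped across its width.
- slant: White slick plate on the stand, fixed, tilted 32 degrees, lowest corner nearest the robot. Origin: the locating corner, on the plate's surface where the inner faces of the two blue fences meet. z: the plate's normal, outward; x: uphill along the long fence; y: uphill along the short fence (both climb 22 degrees). The plate spans x -12 to 205, y -12 to 185 mm.
- home (a point): Where the centre of the underside of a dish that is home lies: x 60, y 31, z 0 mm of the plate's frame, same axes; the dish's x is then along x, either way round. Fences: 12 mm thick, 16 mm high; the long one beside y = 0, x up to 205; the short one beside x = 0, y up to 115. Let go on the plate, the dish slides down by itself (friction about 0.18, plus or minus a fifth); if it sticks, push it lightly.
- knob_grip (a point): Grip point of the orange round fluted clamp knob, on its axis, 54 mm above the plate at x 40, y 150 mm of the plate's frame. Knob 40 mm diameter, 36 mm high (32 to 68 mm above the plate), axis along the plate's normal, so it leans 32 degrees; it can be turned round several times. The hub below is 36 mm across. The point's axes turn with the knob.
- clamp (a joint): Swing arm under the knob (rad), growing clockwise seen from above the plate. Axis to tip centre 100 mm, arm 9 to 21 mm above the plate. At 0 it points 100 degrees counterclockwise from the plate's x, away from the dish; starts at 0.2 to 0.9, meets the long upper side of a dish that is home at about 2.67, stops at 3.25 with none. Stays where it is left (0.15 N m).
- knob (a joint): Slip of the knob against the arm (rad), 0 at the start. Turned clockwise the knob carries the arm along until something stops the arm; then the clutch gives way (at 0.45 N m) and this value grows. Turned back, the knob takes the arm back with it.
- clamp_tip: Black rubber roller at the end of the swing arm, 16 mm in diameter and 16 mm high, that presses on the dish's long upper side. Origin at its centre, 15 mm above the plate's surface.
- jar_a: Clear culture jar with a plantlet, 64 mm diameter, 100 mm high; loose bystander; origin at the centre of its underside.
- jar_b: Clear culture jar like jar_a; loose bystander.
- jar_c: Clear culture jar like jar_a; loose bystander.
- petri: Round clear petri dish, 93 mm diameter, 18 mm high; loose bystander; origin at the centre of its underside.
- forceps: Steel forceps, 180 mm long, lying on the bench; loose bystander; origin at mid-length.
- tape: Roll of white tape, 72 mm diameter, 30 mm high; loose bystander; origin at the centre of its underside.
- lamp: Unlit amber glass spirit lamp, 72 mm diameter, 82 mm high; loose bystander; origin at the centre of its underside.

How it is judged:
On the way, in this order (a step that is already met when the one before it is completed fails the run):
1. the dish lies flat and lid up on the slanted plate, long side along the long fence (within 20 degrees), at least 12 mm clear of both fences (z of dish in the frame of slant between -0.004 and 0.004 m and angle between the z axis of dish and the z axis of slant, either way round below 0.05 rad and angle between the x axis of dish and the x axis of slant, either way round below 0.35 rad and x of dish in the frame of slant between 0.072 and 0.15 m and y of dish in the frame of slant between 0.043 and 0.15 m and contact force between dish and slant above 0.3 N), for 0.02 s.
2. the dish rests fully home against both fences, let go, before the clamp bears on it and before its clutch has slipped (x of dish in the frame of slant between 0.057 and 0.0625 m and y of dish in the frame of slant between 0.028 and 0.0335 m and z of dish in the frame of slant between -0.003 and 0.003 m and angle between the x axis of dish and the x axis of slant, either way round below 0.05 rad and angle between the z axis of dish and the z axis of slant, either way round below 0.05 rad and contact force between the fingers and dish below 0.1 N and contact force between clamp_tip and dish below 0.05 N and value of joint knob below 0.3 rad and linear speed of dish below 0.02 m/s), for 0.2 s.
3. the clamp arm presses on the dish and the knob's clutch has slipped by at least 0.3 rad (x of dish in the frame of slant between 0.057 and 0.0625 m and y of dish in the frame of slant between 0.028 and 0.0335 m and z of dish in the frame of slant between -0.003 and 0.003 m and angle between the x axis of dish and the x axis of slant, either way round below 0.05 rad and angle between the z axis of dish and the z axis of slant, either way round below 0.05 rad and value of joint knob above 0.3 rad and contact force between clamp_tip and dish above 0.3 N), for 0.1 s.
At the end, for the whole second after the job is handed in: The dish lies flat, lid up, in the corner of the slanted plate, within 2.5 mm of both fences and square to them within 3 degrees, at rest; the swing arm is left against it (clamp above 2.60 rad: tip touching or within about 4 mm); the knob's clutch has slipped by at least 0.3 rad (17 degrees) (x of dish in the frame of slant between 0.057 and 0.0625 m and y of dish in the frame of slant between 0.028 and 0.0335 m and z of dish in the frame of slant between -0.003 and 0.003 m and angle between the x axis of dish and the x axis of slant, either way round below 0.05 rad and angle between the z axis of dish and the z axis of slant, either way round below 0.05 rad and value of joint knob above 0.3 rad and value of joint clamp above 2.6 rad and linear speed of dish below 0.01 m/s).
It fails at once if the dish is carried into the corner: gripped (over 18 N) while within 8 mm of both fences (x of dish in the frame of slant between 0.04 and 0.068 m and y of dish in the frame of slant between 0.011 and 0.039 m and z of dish in the frame of slant between -0.02 and 0.03 m and contact force between the fingers and dish above 18 N).
It fails at once if the dish is dropped: let go in the air more than 12 mm above the slanted plate (z of dish in the frame of slant between 0.012 and 0.3 m and x of dish in the frame of slant between 0.02 and 0.2 m and y of dish in the frame of slant between 0 and 0.18 m and contact force between the fingers and dish below 0.05 N).
It fails at once if a bystander is moved by more than 30 mm or tipped over (distance of any of jar_a, jar_b, jar_c, petri, forceps, tape, lamp from where it was at the start of the episode above 0.03 m or angle between any of jar_a, jar_b, jar_c, petri, forceps, tape, lamp's own z axis and vertical above 0.5 rad).
It also fails if it takes over 72 s, if anything falls off the work surface, if the arm or the gripper's body presses on something with over 40 N, if the wrist force passes 120 N, or if a joint passes its speed limit or range.

## Robot

A 7-joint arm with a two-finger parallel gripper is mounted at the origin on the work surface. World frame = base frame: x ahead of the robot, y to its left, z up, the work surface at z = 0. Lengths are in m, angles in rad, forces in N, time in s.
With the tool pointing down it reaches from about 0.4 to 0.85 m from the base axis. Payload 6.9 kg.
Tool frame: the origin (TCP) lies midway between the tips of the shut fingers; the grasp point (between the pads) lies manip.pinch_z behind it (manip.pinch_z is the distance from the TCP to the grasp point, in m); z points along the fingers, y is the direction in which the jaws open and shut (so a half turn about z gives the same grasp; the last joint's range is limited). The gripper opens to 85 mm and grips with 20 to 120 N. Pads are 22 mm wide; open, the fingers measure 114 mm over their backs; the gripper's body (76 mm by 85 mm) begins 54 mm behind the grasp point. The pads swing forward as they close: fully open they stand 13 mm farther back than shut.
Start: joints at [1.431, 0.507, -0.238, 1.5, 0.126, 1.149, -0.155], TCP at [0.151, -0.606, 0.231] pointing down, gripper open.
Joint ranges: [-3.08, 3.08], [-0.24, 2.05], [-1.43, 1.35], [0, 2.5], [-1.52, 4.66], [0.17, 1.96], [-2.89, 2.89]. Speed limits (rad/s): [2.39, 2.39, 3.14, 3.14, 3.14, 3.14, 3.14].

## Interface

Orientations are given as [roll, pitch, yaw] about the fixed x, y, z axes, in that order (R = Rz(yaw) Ry(pitch) Rx(roll)).
In Python, from workcell import manip gives the robot as it stands.
- The arm moves only by the tool servo_tool, never from a script. Its argument "motion" is a list of rows, each an object with "linear": the shift along the tool's x, y, z in units of 25 mm (1.0 is 25 mm), a list of three; "delta_rot": the turn, a rotation vector about the tool's x, y, z in units of 5 degrees (1.0 is 5 degrees), a list of three; "claw": the opening in per cent of the stroke, from 0 (shut) to 100 (fully open). In form: [{"linear": [dx, dy, dz], "delta_rot": [ax, ay, az], "claw": claw}, ...]. A call has 1 to 8 rows; each row is the pose to reach, as a shift and turn from the pose commanded when the call began, along the tool's axes at that moment; what a row does not reach only later rows make up. A row lasts 1/8 s, in which the tool goes at most 62.5 mm and 10.7 degrees, less where a joint would pass 70% of its speed; a pose out of reach is approached as far as the arm can. A call with a gripper value outside its range is refused whole. The fingers move at their own pace and stop on an object; the grip force is fixed at half the most. Time passes only in rows, so rows that repeat a pose let the fingers close. It gives the time, the measured TCP pose, the force and the opening at its end, in the units of the state.
- manip.sense(): the state, without advancing time (a new reading comes with each control period).
- manip.read_camera(name): name is "scene" or "top" or "wrist"; returns (picture, depth): 420x560x3 uint8, blue, green, red; 420x560 float32, m along the optical axis (not along the pixel's ray), 0 where there is no reading.
- manip.camera_model(name): a dict with "camera_matrix" (3x3 intrinsics, pixels), "k1" (the pictures are not rectified: a ray, as slopes to the right and down, at radius r is drawn at 1 + k1 r^2 times it, then the intrinsics apply), "extrinsics" (4x4, takes a point from world to camera coordinates). Camera axes: x right, y down, z forward; pixel columns grow to the right and rows downward; lengths in m; the calibration is good to about 2 mm. A picture is of the moment at which its call begins: read the wrist's pose just before it. camera_model takes no time and is no camera call; for the wrist camera it gives the pose at the moment of the call.
- manip.job_done(): hands the job in, once; it reports no verdict.
The state is a dict: "t": time; "qpos": joint angles; "joint_velocities": joint speeds; "effort": joint torques, N m; "tcp_pos": TCP position; "ee_rot": TCP orientation; "wrist_force": force on the tool from outside, world axes, zero at the start; "moment": the same for the moment, N m; "finger_gap": finger opening in m.
Only numpy, scipy, OpenCV 4.12 (cv2) and the standard library are available. Lean on these libraries where they do the work, as an engineer would, in place of code of your own. Each camera call takes 0.05 s, during which the arm holds its last target.

## Working session

There is one attempt and no reset: what is moved stays moved. The work goes in short steps, Python scripts to look and compute and a tool call to move; the robot and the scene stay as the last step left them, time stands still between calls to the robot, and variables do not carry over. Pictures are saved under pics/ and viewed, and the job is handed in when it is done.

Besides the shell and the picture viewer there is one more tool, called after "Emit:" as name(argument=value, ...), one argument or row to a line, values as JSON. servo_tool: Moves the arm, as the interface text tells. Its arguments: {"type":"object","properties":{"motion":{"type":"array"}},"required":["motion"]}

```bash
ls -la; mkdir -p pics; cat > h.py <<'E'
import numpy as np, cv2
from workcell import manip
from scipy.spatial.transform import Rotation as R
def snap(name,fn):
    m=manip.camera_model(name); p,d=manip.read_camera(name)
    cv2.imwrite(f'pics/{fn}.png',p); np.savez(f'pics/{fn}.npz',d=d,K=m['camera_matrix'],k1=m['k1'],E=m['extrinsics'])
    return p,d,m
def load(fn):
    z=np.load(f'pics/{fn}.npz'); return z['d'],np.array(z['K']),float(z['k1']),np.array(z['E'])
def ray(fn,u,v):
    d,K,k1,E=load(fn)
    xd=(u-K[0,2])/K[0,0]; yd=(v-K[1,2])/K[1,1]
    x,y=xd,yd
    for _ in range(20):
        f=1+k1*(x*x+y*y); x,y=xd/f,yd/f
    return np.array([x,y,1.0]),E
def pt(fn,u,v,dep=None):
    r,E=ray(fn,u,v); d=load(fn)[0]
    if dep is None: dep=d[int(round(v)),int(round(u))]
    return E[:3,:3].T@(r*dep-E[:3,3])
def onz(fn,u,v,z):
    r,E=ray(fn,u,v); c=-E[:3,:3].T@E[:3,3]; w=E[:3,:3].T@r
    return c+w*(z-c[2])/w[2]
def tri(a,b):
    # a,b=(fn,u,v)
    A=[];B=[]
    for f,u,v in (a,b):
        r,E=ray(f,u,v); c=-E[:3,:3].T@E[:3,3]; w=E[:3,:3].T@r; w/=np.linalg.norm(w)
        P=np.eye(3)-np.outer(w,w); A.append(P);B.append(P@c)
    X=np.linalg.lstsq(np.vstack(A),np.hstack(B),rcond=None)[0]
    return X,[np.linalg.norm(A[i]@X-B[i]) for i in range(2)]
def proj(fn,P):
    d,K,k1,E=load(fn); P=np.atleast_2d(P); q=P@E[:3,:3].T+E[:3,3]; s=q[:,:2]/q[:,2:]
    s=s*(1+k1*(s**2).sum(1,keepdims=True)); return s*[K[0,0],K[1,1]]+[K[0,2],K[1,2]]
E
python3 - <<'E'
from h import *
print(manip.sense(), manip.pinch_z)
for n in('scene','top','wrist'):
    p,d,m=snap(n,n+'0'); print(n,m)
E
```

```text
total 12
drwxr-xr-x  3 agent agent 4096 Dec  6 03:25 .
drwxr-xr-x 23 root  root  4096 Dec  6 03:25 ..
drwxr-xr-x  2 agent agent 4096 Dec  6 03:25 pics
{'t': 0.0, 'qpos': array([ 1.43150682,  0.5083351 , -0.23754551,  1.50118045,  0.12570876,
        1.14890357, -0.15484023]), 'joint_velocities': array([-5.27114618e-05, -6.27549107e-05,  1.42638331e-03,  7.29983411e-04,
        1.93006032e-04, -3.06908824e-04, -7.49637636e-06]), 'effort': array([ 2.72722464e-04, -6.20588493e+01, -2.18584813e+00, -2.49648607e+01,
        1.29658499e-02,  1.20674583e-02,  2.12427324e-05]), 'tcp_pos': array([ 0.15127363, -0.60587181,  0.23041567]), 'ee_rot': array([-3.13975887e+00,  3.73437608e-05,  2.44793777e-01]), 'wrist_force': array([ 0.04381576, -0.52787891, -0.48251786]), 'moment': array([ 0.04637157, -0.01543741, -0.04538811]), 'finger_gap': 0.08568257047928522} 0.0187
scene {'camera_matrix': array([[387.30816192,   0.        , 285.28237556],
       [  0.        , 387.30816192, 203.67185037],
       [  0.        ,   0.        ,   1.        ]]), 'k1': -0.06919608930090525, 'extrinsics': array([[ 0
[... 467 characters left out ...]
2792879, -0.99960616, -0.00274031, -0.01391174],
       [-0.99798783, -0.02772725, -0.05702192,  0.61346462],
       [ 0.05692348,  0.00432735, -0.99836917,  1.46257656],
       [ 0.        ,  0.        ,  0.        ,  1.        ]])}
wrist {'camera_matrix': array([[336.11620985,   0.        , 280.90992363],
       [  0.        , 336.11620985, 212.37949087],
       [  0.        ,   0.        ,   1.        ]]), 'k1': -0.08305906482191333, 'extrinsics': array([[ 0.24325613, -0.96995991, -0.00205599, -0.62447046],
       [-0.93670801, -0.2354661 ,  0.25910196, -0.0339615 ],
       [-0.25180264, -0.06110227, -0.96584779,  0.37821137],
       [ 0.        ,  0.        ,  0.        ,  1.        ]])}
```

View pics/scene0.png

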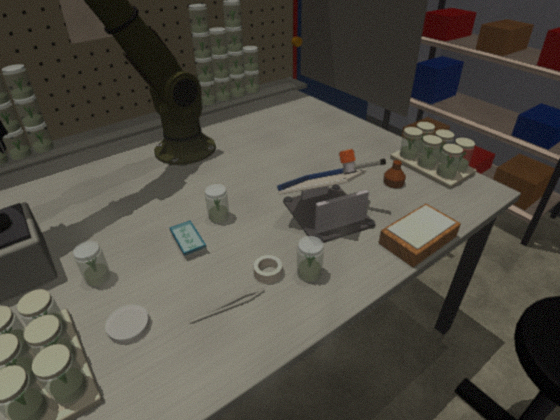

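View pics/top0.png

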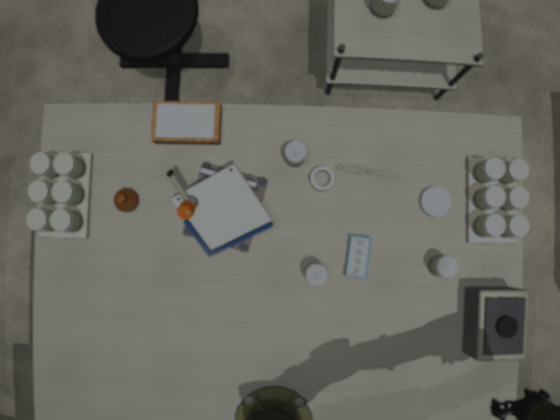

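View pics/wrist0.png

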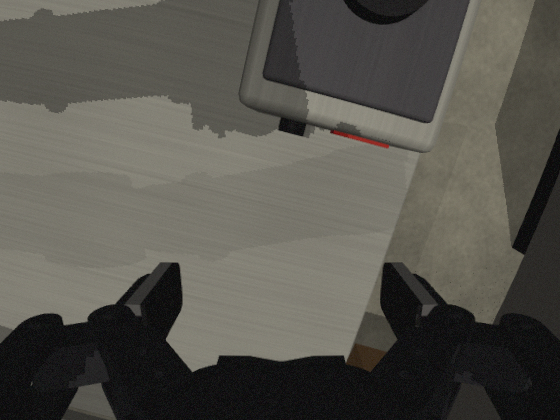

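The top view shows the dish at about (358,256) with a jar close by at (316,273). The slanted plate is at about (225,208), the knob at (186,210) and the arm's tip at (170,173). I'll enlarge these areas.

```bash
python3 - <<'E'
import cv2
p=cv2.imread('pics/top0.png')
c=cv2.convertScaleAbs(p[150:265,150:290],alpha=1.5); cv2.imwrite('pics/c1.png',cv2.resize(c,None,fx=5,fy=5,interpolation=cv2.INTER_CUBIC))
c=cv2.convertScaleAbs(p[225:295,295:385],alpha=1.5); cv2.imwrite('pics/c2.png',cv2.resize(c,None,fx=8,fy=8,interpolation=cv2.INTER_CUBIC))
p=cv2.imread('pics/scene0.png')
c=cv2.convertScaleAbs(p[140:245,270:400],alpha=1.8); cv2.imwrite('pics/c3.png',cv2.resize(c,None,fx=5.5,fy=5.5,interpolation=cv2.INTER_CUBIC))
c=cv2.convertScaleAbs(p[180:260,160:260],alpha=1.8); cv2.imwrite('pics/c4.png',cv2.resize(c,None,fx=7,fy=7,interpolation=cv2.INTER_CUBIC))
E
```

```text
(no output)
```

View pics/c1.png

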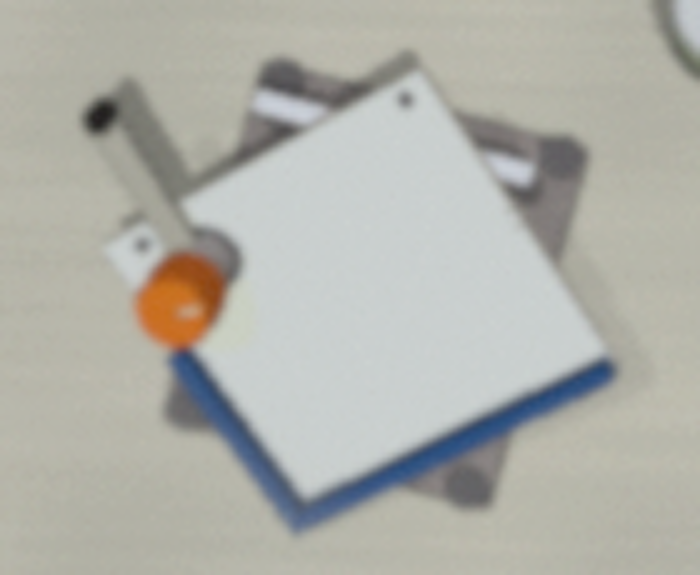

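View pics/c2.png

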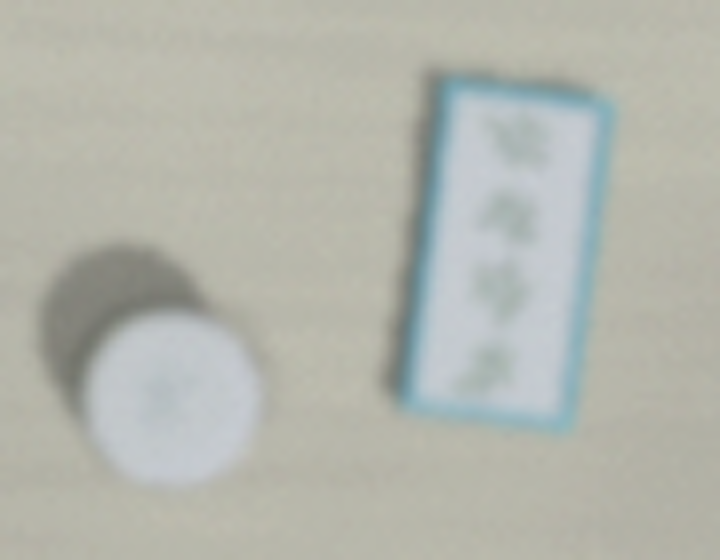

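View pics/c3.png

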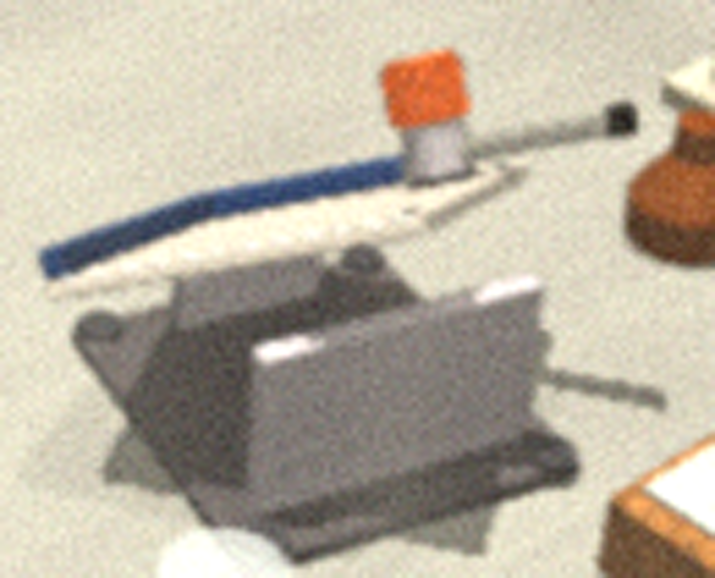

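View pics/c4.png

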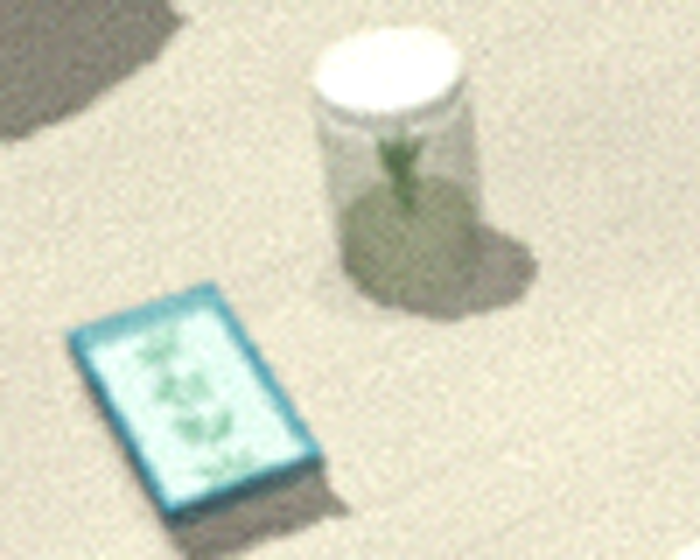

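```bash
python3 - <<'E'
from h import *
np.set_printoptions(precision=4,suppress=True)
d=load('top0')[0]
c=[(440,76),(614,98),(572,430),(402,407)]
P=[]
for u,v in c:
    q=onz('top0',295+(u+.5)/8-.5,225+(v+.5)/8-.5,0.028);P.append(q);print(q)
P=np.array(P)
for i in range(4): print(np.linalg.norm(P[i]-P[(i+1)%4]))
print('centre',P.mean(0), 'yaw',np.degrees(np.arctan2(*(P[0]+P[1]-P[2]-P[3])[[1,0]])))
# scene view corners
s=[(210,282),(322,458),(170,522),(70,332)]
for u,v in s: print('scene',onz('scene0',160+(u+.5)/7-.5,180+(v+.5)/7-.5,.028))
print('depth centre',pt('top0',358,256),pt('top0',340,256), pt('scene0',187,238))
# order match: top corners 0 = far-left(x+,y+)
sc=[(160+(u+.5)/7-.5,180+(v+.5)/7-.5) for u,v in s]
tc=[(295+(u+.5)/8-.5,225+(v+.5)/8-.5) for u,v in c]
for i in range(4):
    best=min(range(4),key=lambda j:np.linalg.norm(onz('scene0',*sc[j],.028)-P[i])); print(tri(('top0',*tc[i]),('scene0',*sc[best])))
# jars (top)
print('jarb lid',onz('top0',295+172/8,225+400/8,.1))
E
```

```text
[ 0.5648 -0.2031  0.028 ]
[ 0.5585 -0.2664  0.028 ]
[ 0.4389 -0.254   0.028 ]
[ 0.4458 -0.1923  0.028 ]
0.06362094912226678
0.12025306977220933
0.06207250092683009
0.11944604264835193
centre [ 0.502 -0.229  0.028] yaw -5.578490355701808
scene [ 0.4463 -0.1929  0.028 ]
scene [ 0.5683 -0.2068  0.028 ]
scene [ 0.5651 -0.2677  0.028 ]
scene [ 0.4409 -0.2518  0.028 ]
depth centre [ 0.5024 -0.2291  0.0273] [ 0.5006 -0.1803  0.    ] [ 0.5071 -0.2315  0.0227]
(array([ 0.5645, -0.2044,  0.024 ]), [np.float64(0.0008336137439695474), np.float64(0.0008336137439697428)])
(array([ 0.5589, -0.2666,  0.0226]), [np.float64(0.0008155243136156899), np.float64(0.0008155243136158607)])
(array([ 0.4394, -0.2528,  0.0275]), [np.float64(0.0013820146745728104), np.float64(0.0013820146745725133)])
(array([ 0.4457, -0.1925,  0.0274]), [np.float64(0.00017618339343320182), np.float64(0.00017618339343345818)])
jarb lid [ 0.4493 -0.1056  0.1   ]
```

```bash
cat > plate.py <<'E'
from h import *
def frame(yaw):  # yaw: horizontal azimuth of uphill diagonal
    a=np.radians(32); up=np.array([np.cos(yaw)*np.cos(a),np.sin(yaw)*np.cos(a),np.sin(a)])
    n=np.array([-np.cos(yaw)*np.sin(a),-np.sin(yaw)*np.sin(a),np.cos(a)])
    side=np.cross(n,up)  # left of uphill
    x=(up-side)/np.sqrt(2); y=(up+side)/np.sqrt(2)
    return np.stack([x,y,n],1)
E
python3 - <<'E'
from plate import *
from scipy.optimize import least_squares
np.set_printoptions(precision=4,suppress=True)
# plane from depth in top
for f,poly in(('top0',[(245,120),(400,100),(560,340),(320,470),(260,380)]),):
    d=load(f)[0]; m=np.zeros(d.shape,np.uint8)
    pp=np.array([[150+u/5,150+v/5] for u,v in poly]).round().astype(int)
    cv2.fillPoly(m,[pp],1); m=cv2.erode(m,np.ones((3,3)))
    Q=np.array([pt(f,u,v) for v,u in zip(*np.nonzero((m>0)&(d>0)))])
    A=np.c_[Q[:,:2],np.ones(len(Q))]
    co=np.linalg.lstsq(A,Q[:,2],rcond=None)[0]; r=Q[:,2]-A@co
    k=abs(r)<.006; co=np.linalg.lstsq(A[k],Q[k,2],rcond=None)[0]; r=Q[k,2]-A[k]@co
    print(len(Q),k.sum(),co,'tilt',np.degrees(np.arctan(np.hypot(*co[:2]))),'az',np.degrees(np.arctan2(co[1],co[0])),r.std())
# pixel points (crop c1) : plate coords
obs=[((306,499),(0,0,0)),((425,72),(205,185,0)),((606,350),(205,0,0))]
def px(u,v): return 150+(u+.5)/5-.5,150+(v+.5)/5-.5
def res(p):
    F=frame(p[3]); r=[]
    for (uv,q) in obs:
        r+=list(proj('top0',p[:3]+F@np.array(q)/1000)[0]-px(*uv))
    W=np.array([p[:3]+F@np.array(q)/1000 for q in [(20,20,0),(180,20,0),(180,150,0),(50,120,0)]])
    r+=list((W[:,2]-W[:,:2]@co[:2]-co[2])*300)
    return r
s=least_squares(res,[.5,.1,.1,np.radians(20)])
print(s.x,np.degrees(s.x[3]),s.cost,s.fun); np.save('plate0.npy',s.x)
F=frame(s.x[3]);o=s.x[:3]; print(F)
im=cv2.convertScaleAbs(cv2.imread('pics/top0.png'),alpha=1.5)
def show(f,im,off,k,out):
    c=cv2.resize(im[off[1]:off[1]+115,off[0]:off[0]+140],None,fx=k,fy=k,interpolation=cv2.INTER_CUBIC)
    for q in [(0,0,0),(205,0,0),(205,185,0),(0,185,0),(0,115,0),(-12,185,0),(205,-12,0),(205,-12,16),(0,0,16),(-12,-12,16),(-12,115,16),(205,0,16),(40,150,68),(40,150,32),(40,150,0)]:
        u=proj(f,o+F@np.array(q)/1000)[0]; cv2.circle(c,tuple(((u-off+.5)*k).astype(int)),3,(0,0,255),1)
    cv2.imwrite(out,c)
show('top0',im,np.array([150,150]),5,'pics/o1.png')
im=cv2.convertScaleAbs(cv2.imread('pics/scene0.png'),alpha=1.8)
show('scene0',im,np.array([270,140]),5,'pics/o2.png')
E
```

```text
2788 1620 [ 0.5661 -0.1885 -0.2057] tilt 30.82393441763506 az -18.41148843317807 0.0022646355250892547
[ 0.5111  0.1923  0.0449 -0.2554] -14.633765894824482 1.957869759615106 [-0.1663 -0.4275 -0.3794 -0.3788  0.5369  0.8301 -0.5396 -1.0254  0.7482
  0.7336]
[[ 0.4016  0.7589 -0.5127]
 [-0.8357  0.5327  0.1339]
 [ 0.3747  0.3747  0.848 ]]
```

View pics/o1.png

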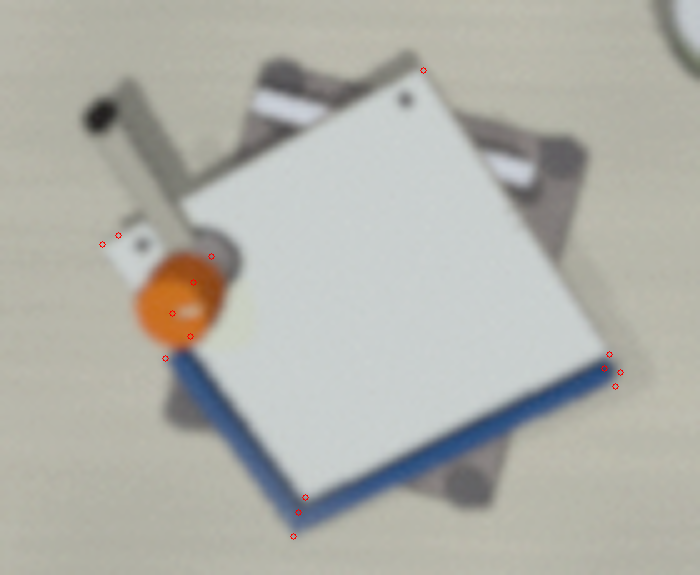

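View pics/o2.png

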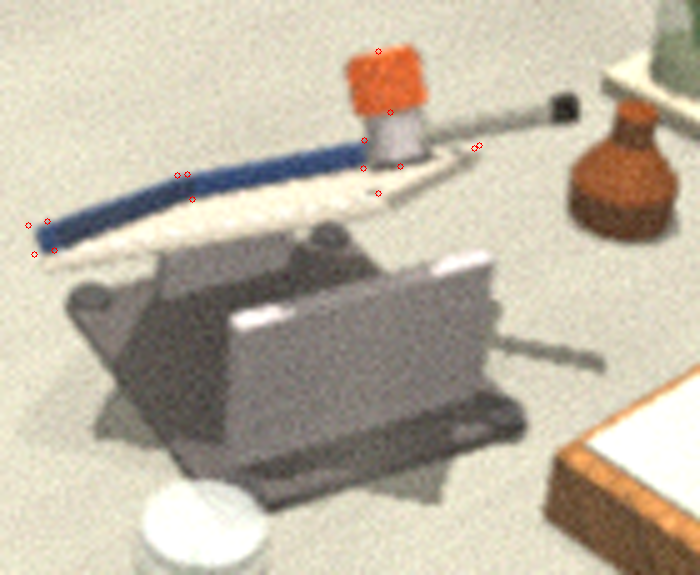

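```bash
cat > fit.py <<'E'
from plate import *
from scipy.optimize import least_squares
np.set_printoptions(precision=4,suppress=True)
top=[((306,499),(0,0,0)),((424,70),(205,185,0)),((606,350),(205,0,0)),((613,376),(205,-12,16)),((297,533),(-12,-12,16)),((168,357),(-12,115,16)),((179,310),(40,150,68)),((106,249),(-12,185,0))]
sc=[((380,56),(40,150,68)),((391,112),(40,150,32)),((38,228),(205,-12,16)),((381,201),(205,185,0)),((473,154),(-12,185,0)),((395,160),(40,150,0))]
def P(off,uv): return np.array(off)+(np.array(uv)+.5)/5-.5
def res(p):
    F=frame(p[3]); r=[]
    for f,off,obs in(('top0',(150,150),top),('scene0',(270,140),sc)):
        for uv,q in obs: r+=list(proj(f,p[:3]+F@np.array(q)/1000)[0]-P(off,uv))
    return r
s=least_squares(res,[.5,.19,.045,np.radians(-15)],loss='soft_l1')
print(s.x,np.degrees(s.x[3]),s.cost);print(np.reshape(res(s.x),(-1,2))); np.save('plate0.npy',s.x)
E
python3 fit.py
```

```text
[ 0.5119  0.1908  0.0425 -0.2445] -14.009185825844686 6.952255779554175
[[ 0.4488 -0.6991]
 [-0.4692 -0.4473]
 [ 0.7679 -0.1103]
 [ 0.791   1.0259]
 [-0.1522  0.2836]
 [-0.2719  0.3266]
 [-1.016   0.5527]
 [-0.718  -0.8306]
 [-0.5703 -0.1702]
 [-0.3207  0.7587]
 [-1.5718  0.6578]
 [-0.0466 -0.6275]
 [ 1.0418 -1.1161]
 [ 1.0359  1.8784]]
```

```bash
cat >> h.py <<'E'
def toR(e): return R.from_euler('xyz',e).as_matrix()
def delta(pos,Rt,s=None):
    """rows: pos/rot target as tool-frame delta in move units"""
    s=s or manip.sense(); R0=toR(s['ee_rot'])
    l=R0.T@(np.array(pos)-s['tcp_pos'])/.025
    w=np.degrees(R.from_matrix(R0.T@Rt).as_rotvec())/5
    return np.round(l,3),np.round(w,3)
def flat(yaw): return toR([np.pi,0,yaw])
E
python3 - <<'E'
from h import *
s=manip.sense(); print(delta([.502,-.229,.17],flat(np.radians(-5.6))))
m=manip.camera_model('wrist')['extrinsics']; c=-m[:3,:3].T@m[:3,3]; R0=toR(s['ee_rot'])
print('cam in tool',R0.T@(c-s['tcp_pos']), 'axes',R0.T@m[:3,:3].T)
E
```

```text
(array([ 17.263, -11.229,   2.441]), array([-1.500e-02,  3.000e-03,  3.925e+00]))
cam in tool [ 0.06583299  0.00039625 -0.14227125] axes [[ 9.41088524e-04 -9.65849729e-01 -2.59101169e-01]
 [ 9.99999444e-01  1.03202742e-03 -2.14956184e-04]
 [ 4.75014882e-04 -2.59100823e-01  9.65850163e-01]]
```

Emit:
servo_tool(
  motion=[
    {"linear": [2.1,-1.4,0.0],"delta_rot": [0,0,0.5],"claw": 100},
    {"linear": [4.3,-2.8,0.1],"delta_rot": [0,0,1],"claw": 100},
    {"linear": [6.5,-4.2,0.3],"delta_rot": [0,0,1.5],"claw": 100},
    {"linear": [8.6,-5.6,0.5],"delta_rot": [0,0,2],"claw": 100},
    {"linear": [10.8,-7.0,0.8],"delta_rot": [0,0,2.5],"claw": 100},
    {"linear": [12.9,-8.4,1.2],"delta_rot": [0,0,3],"claw": 100},
    {"linear": [15.1,-9.8,1.6],"delta_rot": [0,0,3.5],"claw": 100},
    {"linear": [17.26,-11.23,2.0],"delta_rot": [0,0,3.92],"claw": 100},
  ],
)

```text
t: 1.15
tcp_pos: [0.4911, -0.241, 0.1837]
ee_rot: [3.141, -0.0, -0.099]
wrist_force: [0.8, -0.3, -0.1]
finger_gap: 0.0856
```

```bash
python3 - <<'E'
from h import *
snap('wrist','w1'); s=manip.sense();print(s['t'],s['tcp_pos'],s['ee_rot'],s['qpos'])
p=cv2.imread('pics/w1.png');cv2.imwrite('pics/w1b.png',cv2.convertScaleAbs(cv2.resize(p,(784,588)),alpha=1.3))
E
```

```text
1.2 [ 0.49723059 -0.23129719  0.18276275] [-3.13522473e+00 -2.99787698e-03 -8.95257052e-02] [ 0.5705097   0.436692   -0.25727334  1.77654226  0.12476862  0.94340227
 -1.39719913]
```

View pics/w1b.png

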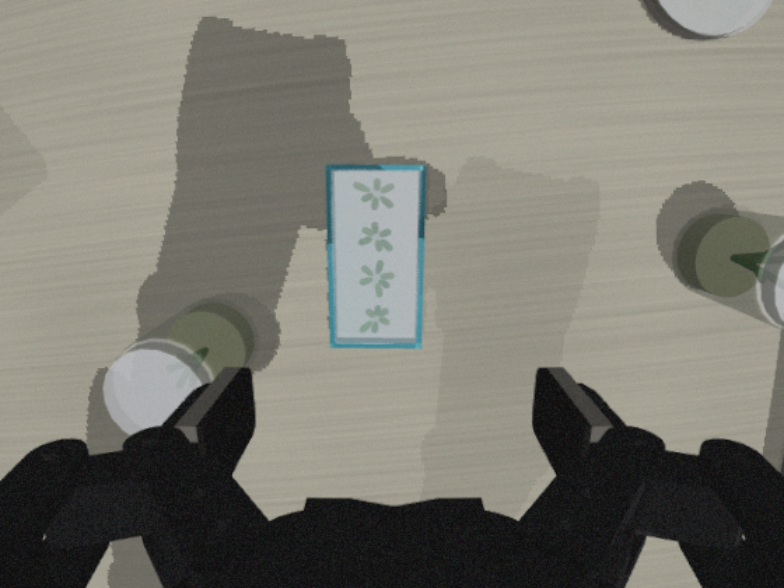

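```bash
python3 - <<'E'
from h import *
np.set_printoptions(precision=4,suppress=True)
c=[(327,165),(426,165),(422.5,348),(331.5,348)]
P=np.array([onz('w1',u/1.4,v/1.4,.028) for u,v in c]);print(P)
for i in range(4): print(np.linalg.norm(P[i]-P[(i+1)%4]))
print('centre',P.mean(0), 'yaw',np.degrees(np.arctan2(*(P[0]+P[1]-P[2]-P[3])[[1,0]])))
t=[(440,76),(614,98),(572,430),(402,407)]
for i in range(4): print(tri(('w1',c[i][0]/1.4,c[i][1]/1.4),('top0',295+(t[i][0]+.5)/8-.5,225+(t[i][1]+.5)/8-.5))[0])
s=manip.sense();print(delta([.503,-.229,.005],flat(np.radians(-5.6))),delta([.503,-.229,.04],flat(np.radians(-5.6))))
E
```

```text
[[ 0.5649 -0.2076  0.028 ]
 [ 0.5588 -0.2681  0.028 ]
 [ 0.4399 -0.256   0.028 ]
 [ 0.4459 -0.1948  0.028 ]]
0.060806149195178925
0.11955062874585658
0.06157232400299259
0.11970395796974735
centre [ 0.5024 -0.2316  0.028 ] yaw -5.956591781259606
[ 0.5653 -0.2054  0.0116]
[ 0.5589 -0.2691  0.0131]
[ 0.4383 -0.2555  0.023 ]
[ 0.445  -0.1934  0.0239]
(array([ 0.2  , -0.067,  7.112]), array([-0.073, -0.034,  0.094])) (array([ 0.205, -0.076,  5.712]), array([-0.073, -0.034,  0.094]))
```

Emit:
servo_tool(
  motion=[
    {"linear": [0,0.05,1.8],"delta_rot": [0,0,0],"claw": 100},
    {"linear": [0,0.05,3.6],"delta_rot": [0,0,0],"claw": 100},
    {"linear": [0,0.05,5.0],"delta_rot": [0,0,0],"claw": 100},
    {"linear": [0,0.05,5.4],"delta_rot": [0,0,0],"claw": 100},
    {"linear": [0,0.05,5.4],"delta_rot": [0,0,0],"claw": 100},
  ],
)

```text
t: 1.82
tcp_pos: [0.4899, -0.2438, 0.0491]
ee_rot: [-3.141, 0.001, -0.097]
wrist_force: [0.2, -0.5, -0.1]
finger_gap: 0.0854
```

```bash
python3 - <<'E'
from h import *
s=manip.sense();print(s['tcp_pos'],s['ee_rot'],delta([.5023,-.2303,.005],flat(np.radians(-5.8))))
E
```

```text
[ 0.4898798  -0.24377692  0.04908218] [-3.14128943e+00  5.75646188e-04 -9.72716700e-02] (array([ 0.443, -0.584,  1.763]), array([-0.003,  0.007,  0.045]))
```

Emit:
servo_tool(
  motion=[
    {"linear": [0.44,-0.58,0],"delta_rot": [0,0,0],"claw": 100},
    {"linear": [0.44,-0.58,0],"delta_rot": [0,0,0],"claw": 100},
    {"linear": [0.44,-0.58,0.6],"delta_rot": [0,0,0],"claw": 100},
  ],
)

```text
t: 2.2
tcp_pos: [0.5036, -0.2305, 0.0351]
ee_rot: [3.14, -0.003, -0.097]
wrist_force: [0.3, -0.2, -0.4]
finger_gap: 0.0854
```

```bash
python3 - <<'E'
from h import *
snap('wrist','w2');
s=manip.sense();print(s['tcp_pos'],s['ee_rot'],delta([.5023,-.2303,.005],flat(np.radians(-5.8))))
p=cv2.imread('pics/w2.png');cv2.imwrite('pics/w2b.png',cv2.convertScaleAbs(p,alpha=1.3))
E
```

```text
[ 0.50175199 -0.23020585  0.03242351] [-3.14156498e+00  7.02532901e-04 -9.70308417e-02] (array([0.023, 0.002, 1.097]), array([-0.   ,  0.008,  0.048]))
```

View pics/w2b.png

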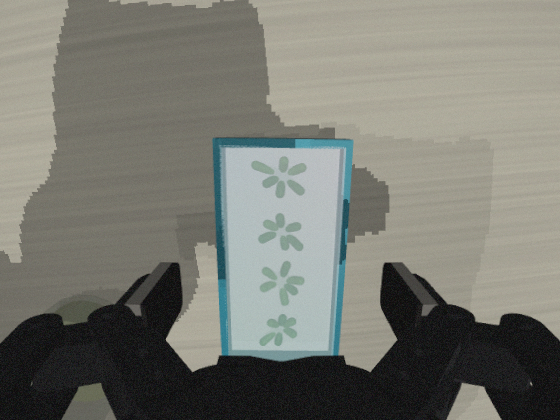

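The dish is centred between the pads (columns 215 to 350, pads at 180 and 383). I'll go down and grip.

Emit:
servo_tool(
  motion=[
    {"linear": [0,0,0.6],"delta_rot": [0,0,0],"claw": 100},
    {"linear": [0,0,1.08],"delta_rot": [0,0,0],"claw": 100},
    {"linear": [0,0,1.08],"delta_rot": [0,0,0],"claw": 100},
    {"linear": [0,0,1.08],"delta_rot": [0,0,0],"claw": 50},
    {"linear": [0,0,1.08],"delta_rot": [0,0,0],"claw": 50},
    {"linear": [0,0,1.08],"delta_rot": [0,0,0],"claw": 50},
    {"linear": [0,0,1.08],"delta_rot": [0,0,0],"claw": 50},
  ],
)

```text
t: 3.12
tcp_pos: [0.5025, -0.2305, 0.0076]
ee_rot: [3.141, -0.001, -0.097]
wrist_force: [-0.6, 0.4, 5.8]
finger_gap: 0.0605
```

Emit:
servo_tool(
  motion=[
    {"linear": [0,0,-0.4],"delta_rot": [0,0,0],"claw": 40},
    {"linear": [0,0,-2],"delta_rot": [0,0,0],"claw": 40},
    {"linear": [0,0,-4],"delta_rot": [0,0,0],"claw": 40},
    {"linear": [0,0,-6],"delta_rot": [0,0,0],"claw": 40},
    {"linear": [0,0,-8],"delta_rot": [0,0,0],"claw": 40},
    {"linear": [0,0,-9.5],"delta_rot": [0,0,0],"claw": 40},
    {"linear": [0,0,-9.5],"delta_rot": [0,0,0],"claw": 40},
  ],
)

```text
t: 4.0
tcp_pos: [0.5034, -0.2307, 0.2478]
ee_rot: [3.14, -0.006, -0.097]
wrist_force: [-0.4, -0.1, -2.3]
finger_gap: 0.0603
```

```bash
cat >> plate.py <<'E'
def pose0(): 
    p=np.load('plate0.npy'); return p[:3],frame(p[3])
def tgt(q,kind='dish'):
    o,F=pose0(); Rt=np.stack([-F[:,0],F[:,1],-F[:,2]],1)
    return o+F@np.array(q)/1000, Rt
def inplate():
    o,F=pose0(); s=manip.sense(); return F.T@(s['tcp_pos']-o)*1000, F.T@toR(s['ee_rot'])
E
python3 - <<'E'
from plate import *
np.set_printoptions(precision=4,suppress=True)
s=manip.sense();print(s['t'],s['tcp_pos'],s['ee_rot'],s['wrist_force'],s['finger_gap'],s['qpos'])
T,Rt=tgt((110,85,110));print(T,delta(T,Rt))
E
```

```text
4.0 [ 0.5034 -0.2307  0.2478] [ 3.1397 -0.0056 -0.0974] [-0.4022 -0.1054 -2.2969] 0.060299116241972844 [ 0.5638  0.3814 -0.2593  1.6691  0.1079  1.0992 -1.3944]
[0.5645 0.1595 0.2089] (array([  0.906, -15.775,   1.534]), array([ -7.394,   2.458, -24.539]))
```

Emit:
servo_tool(
  motion=[
    {"linear": [0.07,-1.2,0],"delta_rot": [-0.57,0.19,-1.9],"claw": 40},
    {"linear": [0.14,-2.4,0],"delta_rot": [-1.14,0.38,-3.8],"claw": 40},
    {"linear": [0.2,-3.6,0],"delta_rot": [-1.71,0.57,-5.66],"claw": 40},
    {"linear": [0.28,-4.9,0],"delta_rot": [-2.28,0.76,-7.55],"claw": 40},
    {"linear": [0.35,-6.1,0.1],"delta_rot": [-2.84,0.95,-9.44],"claw": 40},
    {"linear": [0.42,-7.3,0.2],"delta_rot": [-3.41,1.13,-11.3],"claw": 40},
    {"linear": [0.5,-8.5,0.3],"delta_rot": [-3.98,1.32,-13.2],"claw": 40},
    {"linear": [0.56,-9.7,0.4],"delta_rot": [-4.55,1.51,-15.1],"claw": 40},
  ],
)

```text
t: 5.0
tcp_pos: [0.5387, 0.0107, 0.2331]
ee_rot: [2.776, 0.132, 1.221]
wrist_force: [1.0, 0.3, -2.3]
finger_gap: 0.0604
```

```bash
python3 - <<'E'
from plate import *
np.set_printoptions(precision=4,suppress=True)
s=manip.sense();print(s['t'],s['tcp_pos'],s['ee_rot'],s['wrist_force'],s['finger_gap'],s['qpos'])
T,Rt=tgt((110,85,110));print(T,delta(T,Rt))
E
```

```text
5.0 [0.5387 0.0107 0.2331] [2.7761 0.1315 1.2207] [ 1.0328  0.3099 -2.3058] 0.06042290183966356 [ 0.1284  0.2776 -0.5169  1.9869  0.6642  0.8195 -1.1244]
[0.5645 0.1595 0.2089] (array([ 6.018, -1.066, -0.216]), array([-2.915,  0.896, -9.359]))
```

Emit:
servo_tool(
  motion=[
    {"linear": [1.2,-0.2,0],"delta_rot": [-0.6,0.2,-1.9],"claw": 40},
    {"linear": [2.4,-0.4,-0.1],"delta_rot": [-1.2,0.4,-3.8],"claw": 40},
    {"linear": [3.6,-0.6,-0.1],"delta_rot": [-1.75,0.54,-5.7],"claw": 40},
    {"linear": [4.8,-0.85,-0.2],"delta_rot": [-2.3,0.7,-7.5],"claw": 40},
    {"linear": [6.0,-1.07,-0.2],"delta_rot": [-2.9,0.9,-9.36],"claw": 40},
    {"linear": [6.0,-1.07,-0.2],"delta_rot": [-2.9,0.9,-9.36],"claw": 40},
  ],
)

```text
t: 5.75
tcp_pos: [0.5647, 0.1595, 0.2082]
ee_rot: [2.728, 0.381, 2.029]
wrist_force: [0.2, -0.1, -2.0]
finger_gap: 0.0604
```

```bash
python3 - <<'E'
from plate import *
np.set_printoptions(precision=4,suppress=True)
snap('wrist','w3')
s=manip.sense();print(s['t'],s['tcp_pos'],s['ee_rot'],s['wrist_force'],s['finger_gap'],s['qpos'])
T,Rt=tgt((110,85,110));print(T,delta(T,Rt),inplate())
p=cv2.imread('pics/w3.png');cv2.imwrite('pics/w3b.png',cv2.convertScaleAbs(cv2.resize(p,(784,588)),alpha=1.3))
E
```

```text
5.8 [0.5651 0.1578 0.2086] [2.7272 0.3818 2.0243] [ 0.1495 -1.0217 -1.6005] 0.06085980212970948 [-0.0903  0.3466 -0.61    2.0889  1.1052  0.7026 -0.9618]
[0.5645 0.1595 0.2089] (array([ 0.062,  0.024, -0.03 ]), array([-0.042, -0.001, -0.062])) (array([111.5381,  84.3956, 109.2626]), array([[-1.    ,  0.0055, -0.0001],
       [ 0.0055,  1.    , -0.0037],
       [ 0.0001, -0.0037, -1.    ]]))
```

View pics/w3b.png

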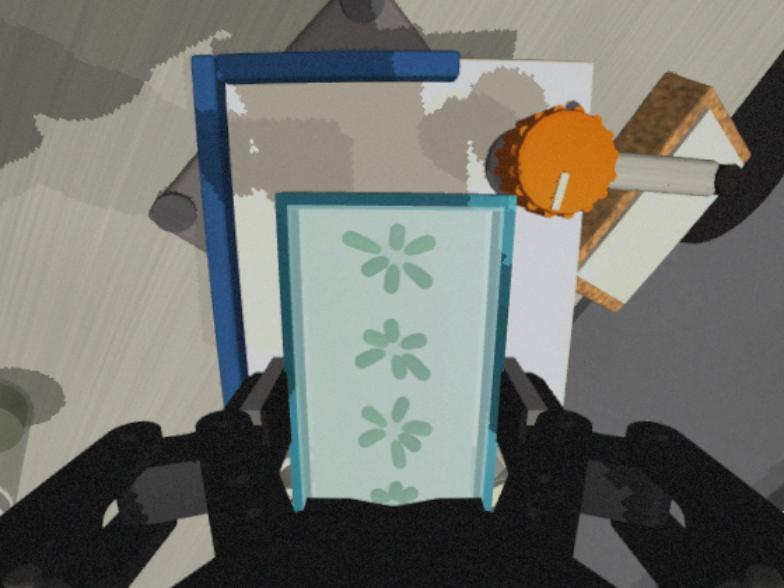

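```bash
python3 - <<'E'
from plate import *
p=cv2.convertScaleAbs(cv2.imread('pics/w3.png'),alpha=1.4)
cv2.imwrite('pics/w3c.png',cv2.resize(p[20:110,120:260],None,fx=5.5,fy=5.5,interpolation=cv2.INTER_CUBIC))
cv2.imwrite('pics/w3d.png',cv2.resize(p[20:160,300:440],None,fx=4,fy=4,interpolation=cv2.INTER_CUBIC))
E
```

```text
(no output)
```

View pics/w3c.png

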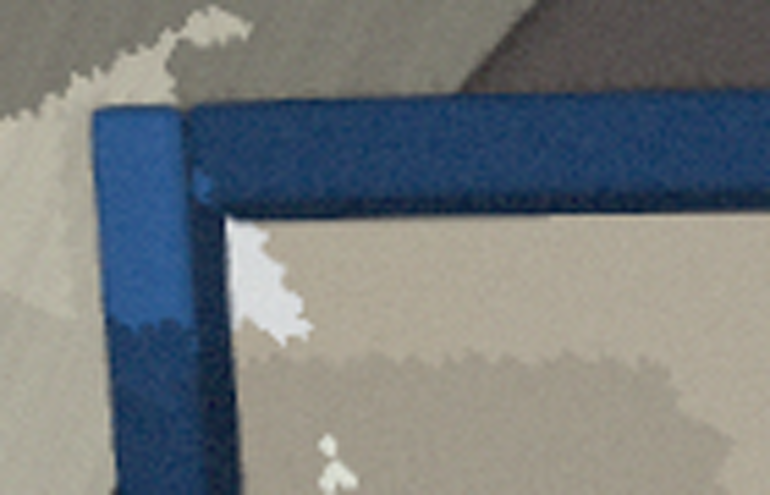

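View pics/w3d.png

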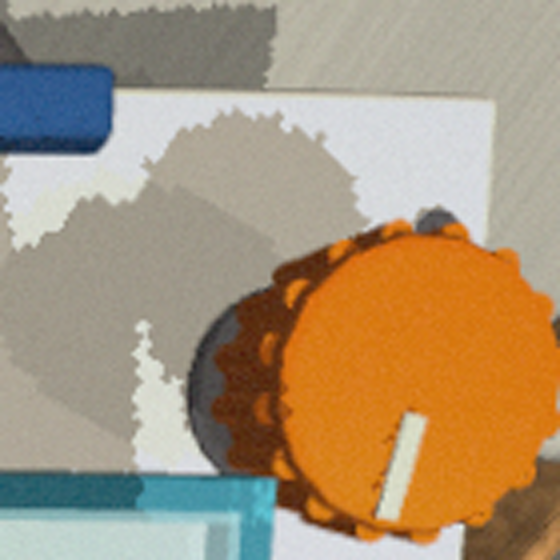

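```bash
cat > fit2.py <<'E'
from fit import *
w=[((226,216),(0,0,0),5.5,(120,20)),((189,192),(0,0,16),5.5,(120,20)),((92,107),(-12,-12,16),5.5,(120,20)),((494,99),(-12,185,0),4,(300,20)),((113,66),(-12,115,16),4,(300,20)),((422,382),(40,150,68),4,(300,20))]
def resw(p):
    F=frame(p[3]); r=[]
    for uv,q,k,off in w: r+=list(proj('w3',p[:3]+F@np.array(q)/1000)[0]-(np.array(off)+(np.array(uv)+.5)/k-.5))
    return r
if __name__=='__main__':
    s2=least_squares(resw,s.x); print('wrist only',s2.x,np.degrees(s2.x[3]));print(np.reshape(resw(s2.x),(-1,2)))
    s3=least_squares(lambda p:np.r_[np.array(res(p))*.7,resw(p)],s.x,loss='soft_l1'); print('all',s3.x,np.degrees(s3.x[3]));print(np.reshape(resw(s3.x),(-1,2)));print(np.reshape(res(s3.x),(-1,2)))
    np.save('plate1.npy',s2.x)
    for x in (s.x,s2.x,s3.x): print(x[:3]+frame(x[3])@[.11,.08,0], x[:3]+frame(x[3])@[.04,.15,.054])
E
python3 fit2.py
```

```text
[ 0.5119  0.1908  0.0425 -0.2445] -14.009185825844686 6.952255779554175
[[ 0.4488 -0.6991]
 [-0.4692 -0.4473]
 [ 0.7679 -0.1103]
 [ 0.791   1.0259]
 [-0.1522  0.2836]
 [-0.2719  0.3266]
 [-1.016   0.5527]
 [-0.718  -0.8306]
 [-0.5703 -0.1702]
 [-0.3207  0.7587]
 [-1.5718  0.6578]
 [-0.0466 -0.6275]
 [ 1.0418 -1.1161]
 [ 1.0359  1.8784]]
wrist only [ 0.5122  0.1915  0.0431 -0.2506] -14.356871796461387
[[ 1.4424  1.0267]
 [ 0.0312  1.0557]
 [-0.988  -1.8239]
 [ 0.3994 -0.2132]
 [ 0.4987 -0.8127]
 [-1.048   0.6348]]
all [ 0.5122  0.1916  0.0429 -0.2511] -14.386394810053897
[[ 1.4794  0.8616]
 [ 0.0801  0.8772]
 [-0.9195 -1.9996]
 [ 0.2658 -0.24  ]
 [ 0.441  -0.8908]
 [-1.2076  0.4706]]
[[ 0.1611 -0.8206]
 [-0.2191 -0.4087]
 [ 0.6705  0.1776]
 [ 0.6504  1.3273]
 [-0.4921  0.1488]
 [-0.3932  0.0235]
 [-1.0932  0.2762]
 [-0.6939 -1.2212]
 [-0.3512 -0.2089]
 [-0.1383  0.7349]
 [-1.6519  0.3659]
 [-0.2696 -0.6873]
 [ 1.2889 -1.068 ]
 [ 1.1861  1.8686]]
[0.6173 0.1427 0.1137] [0.6135 0.2457 0.1595]
[0.6173 0.1427 0.1143] [0.6141 0.2457 0.1601]
[0.6173 0.1428 0.1141] [0.6142 0.2458 0.1599]
```

```bash
cp plate1.npy plate0.npy; python3 - <<'E'
from plate import *
np.set_printoptions(precision=4,suppress=True)
T,Rt=tgt((112,82,14));print(delta(T,Rt),inplate())
E
```

```text
(array([-0.025, -0.07 ,  3.791]), array([-0.016, -0.027, -0.003])) (array([111.5916,  83.8925, 108.781 ]), array([[-1.    ,  0.0003, -0.0024],
       [ 0.0003,  1.    , -0.0014],
       [ 0.0024, -0.0014, -1.    ]]))
```

Emit:
servo_tool(
  motion=[
    {"linear": [0,-0.07,1.0],"delta_rot": [0,0,0],"claw": 40},
    {"linear": [0,-0.07,2.2],"delta_rot": [0,0,0],"claw": 40},
    {"linear": [0,-0.07,3.2],"delta_rot": [0,0,0],"claw": 40},
    {"linear": [0,-0.07,3.7],"delta_rot": [0,0,0],"claw": 40},
    {"linear": [0,-0.07,3.79],"delta_rot": [0,0,0],"claw": 40},
    {"linear": [0,-0.07,3.79],"delta_rot": [0,0,0],"claw": 40},
  ],
)

```text
t: 6.55
tcp_pos: [0.6135, 0.144, 0.1294]
ee_rot: [2.724, 0.383, 2.021]
wrist_force: [0.3, -0.3, -2.3]
finger_gap: 0.0608
```

```bash
python3 - <<'E'
from plate import *
np.set_printoptions(precision=4,suppress=True)
T,Rt=tgt((112,82,14));print(delta(T,Rt),inplate()); o,F=pose0(); s=manip.sense(); print(s['t'],F.T@s['wrist_force'],s['finger_gap'],s['qpos'])
E
```

```text
(array([ 0.043, -0.057,  0.035]), array([ 0.007, -0.006, -0.027])) (array([113.0751,  83.4285,  14.8637]), array([[-1.    ,  0.0024, -0.0005],
       [ 0.0024,  1.    ,  0.0006],
       [ 0.0005,  0.0006, -1.    ]]))
6.55 [-0.5073 -0.7406 -2.1201] 0.060810173186131314 [-0.1191  0.513  -0.5073  2.0989  1.3958  0.6276 -1.1959]
```

Emit:
servo_tool(
  motion=[
    {"linear": [0,0,0.08],"delta_rot": [0,0,0],"claw": 40},
    {"linear": [0,0,0.14],"delta_rot": [0,0,0],"claw": 40},
    {"linear": [0,0,0.18],"delta_rot": [0,0,0],"claw": 40},
    {"linear": [0,0,0.2],"delta_rot": [0,0,0],"claw": 40},
  ],
)

```text
t: 7.05
tcp_pos: [0.6163, 0.1439, 0.1251]
ee_rot: [2.724, 0.383, 2.023]
wrist_force: [-0.1, 0.9, -2.0]
finger_gap: 0.0605
```

Emit:
servo_tool(
  motion=[
    {"linear": [0,0,0.03],"delta_rot": [0,0,0],"claw": 40},
    {"linear": [0,0,0.06],"delta_rot": [0,0,0],"claw": 40},
    {"linear": [0,0,0.06],"delta_rot": [0,0,0],"claw": 40},
  ],
)

```text
t: 7.42
tcp_pos: [0.6165, 0.1438, 0.1248]
ee_rot: [2.723, 0.384, 2.023]
wrist_force: [-10.0, -0.1, 9.6]
finger_gap: 0.0604
```

```bash
python3 - <<'E'
from plate import *
np.set_printoptions(precision=4,suppress=True)
print(inplate()[0]); o,F=pose0(); s=manip.sense(); print(s['t'],F.T@s['wrist_force'],s['moment'],s['finger_gap'],s['joint_velocities'])
E
```

```text
[112.6789  83.9107   9.4446]
7.425 [-0.3458 -3.9852 13.2669] [-0.1233  1.0271 -0.4349] 0.06041376964244783 [-0.0012 -0.0001  0.0019 -0.001   0.0012 -0.0001  0.0013]
```

Contact shows as 13 N along the plate's normal, where it was -2 N in the air. I'll release, using one row first to see how fast the fingers open.

Emit:
servo_tool(
  motion=[
    {"linear": [0,0,-0.02],"delta_rot": [0,0,0],"claw": 100},
  ],
)

```text
t: 7.55
tcp_pos: [0.6169, 0.1439, 0.1247]
ee_rot: [2.723, 0.383, 2.022]
wrist_force: [-0.6, -0.2, -0.7]
finger_gap: 0.0768
```

```bash
python3 - <<'E'
from plate import *
np.set_printoptions(precision=4,suppress=True)
print(inplate()[0]); o,F=pose0(); s=manip.sense(); print(s['t'],F.T@s['wrist_force'],s['moment'],s['finger_gap'])
E
```

```text
[112.7845  84.2469   9.1778]
7.55 [-0.2785 -0.8191 -0.3095] [ 0.1484  0.6271 -0.0315] 0.07675096334368148
```

Released, with the gap at 77 mm. Now I'll retract along the normal.

Emit:
servo_tool(
  motion=[
    {"linear": [0,0,-1.5],"delta_rot": [0,0,0],"claw": 100},
    {"linear": [0,0,-3.5],"delta_rot": [0,0,0],"claw": 100},
    {"linear": [0,0,-4.2],"delta_rot": [0,0,0],"claw": 100},
    {"linear": [0,0,-4.2],"delta_rot": [0,0,0],"claw": 100},
  ],
)

```text
t: 8.05
tcp_pos: [0.5633, 0.158, 0.215]
ee_rot: [2.72, 0.383, 2.022]
wrist_force: [1.4, 0.0, -0.2]
finger_gap: 0.0852
```

```bash
python3 - <<'E'
from plate import *
np.set_printoptions(precision=4,suppress=True)
snap('wrist','w4')
print(inplate()[0],manip.sense()['t'])
p=cv2.imread('pics/w4.png');cv2.imwrite('pics/w4b.png',cv2.convertScaleAbs(cv2.resize(p,(784,588)),alpha=1.3))
E
```

```text
[113.2693  84.2566 113.9879] 8.1
```

View pics/w4b.png

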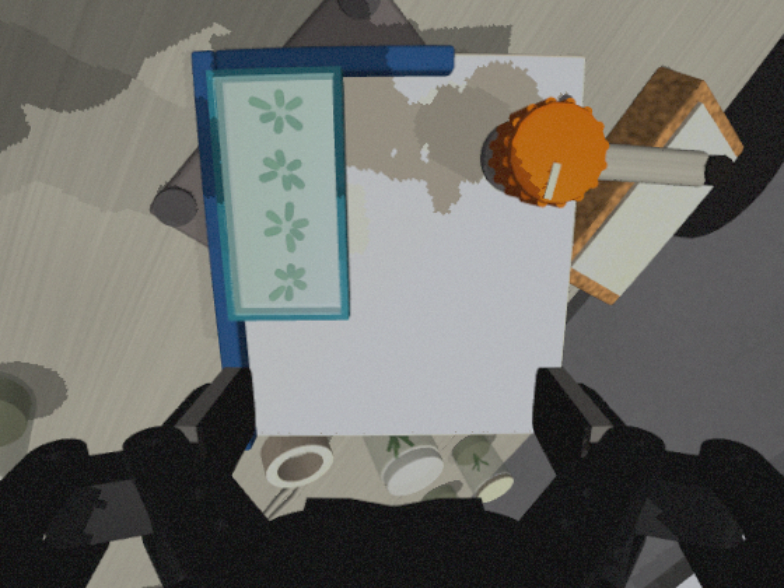

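```bash
python3 - <<'E'
from plate import *
p=cv2.convertScaleAbs(cv2.imread('pics/w4.png'),alpha=1.5)
o,F=pose0()
u0=np.array([130,20]);k=3.6
c=cv2.resize(p[20:180,130:340],None,fx=k,fy=k,interpolation=cv2.INTER_CUBIC)
for q,col in [((0,0,28),(0,0,255)),((120,0,28),(0,0,255)),((0,62,28),(0,0,255)),((120,62,28),(0,0,255)),((0,115,16),(0,255,0)),((-12,-12,16),(0,255,0)),((0,0,16),(0,255,0)),((-12,185,0),(0,255,0)),((120,0,0),(0,255,0)),((120,62,0),(255,0,255)),((-12,115,16),(0,255,0))]:
    uv=proj('w4',o+F@np.array(q)/1000)[0]; cv2.circle(c,tuple(((uv-u0+.5)*k).astype(int)),3,col,1)
cv2.imwrite('pics/w4c.png',c)
E
```

```text
(no output)
```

View pics/w4c.png

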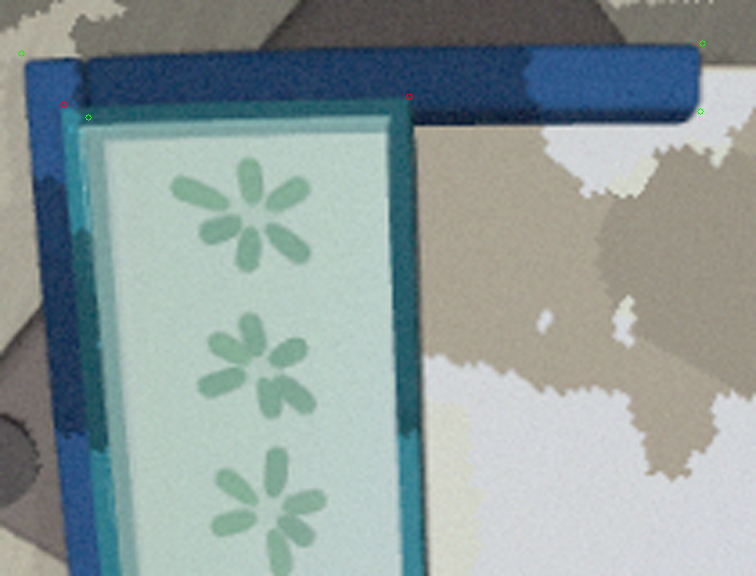

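The dish sits against both fences: my overlay of a home dish and the fences are offset by the same ~7 px at 3.6x. Next I'll go above the knob, winding the wrist back about 150° so there is room to turn clockwise.

Emit:
servo_tool(
  motion=[
    {"linear": [0.4,0.35,0],"delta_rot": [0,0,-2.1],"claw": 100},
    {"linear": [0.8,0.7,0],"delta_rot": [0,0,-4.2],"claw": 100},
    {"linear": [1.2,1.05,0],"delta_rot": [0,0,-6.3],"claw": 100},
    {"linear": [1.6,1.4,0],"delta_rot": [0,0,-8.4],"claw": 100},
    {"linear": [2.0,1.75,0],"delta_rot": [0,0,-10.5],"claw": 100},
    {"linear": [2.3,2.1,0],"delta_rot": [0,0,-12.6],"claw": 100},
    {"linear": [2.6,2.4,0],"delta_rot": [0,0,-14.7],"claw": 100},
    {"linear": [2.93,2.63,0],"delta_rot": [0,0,-16.8],"claw": 100},
  ],
)

```text
t: 9.1
tcp_pos: [0.5836, 0.2533, 0.2089]
ee_rot: [-2.766, 0.422, -2.626]
wrist_force: [-0.6, 0.8, -0.4]
finger_gap: 0.0854
```

```bash
cat >> plate.py <<'E'
def kdelta(q,ang):
    T,Rt=tgt(q); return delta(T,Rt@R.from_euler('z',ang,degrees=True).as_matrix())
E
python3 - <<'E'
from plate import *
np.set_printoptions(precision=4,suppress=True)
s=manip.sense();print(s['t'],inplate()[0],s['qpos'],kdelta((40,150,110),-150))
E
```

```text
9.1 [ 39.5883 149.2502 112.0272] [-0.1352  0.492  -0.8224  1.9304  1.1486  0.9574  0.3976] (array([-0.032, -0.013,  0.081]), array([  0.009,  -0.003, -13.152]))
```

Emit:
servo_tool(
  motion=[
    {"linear": [0,0,0],"delta_rot": [0,0,-2.1],"claw": 100},
    {"linear": [0,0,0],"delta_rot": [0,0,-4.2],"claw": 100},
    {"linear": [0,0,0],"delta_rot": [0,0,-6.3],"claw": 100},
    {"linear": [0,0,0],"delta_rot": [0,0,-8.4],"claw": 100},
    {"linear": [0,0,0],"delta_rot": [0,0,-10.5],"claw": 100},
    {"linear": [0,0,0],"delta_rot": [0,0,-12.6],"claw": 100},
    {"linear": [0,0,0],"delta_rot": [0,0,-13.1],"claw": 100},
    {"linear": [0,0,0],"delta_rot": [0,0,-13.1],"claw": 100},
  ],
)

```text
t: 10.1
tcp_pos: [0.5834, 0.253, 0.209]
ee_rot: [-2.598, -0.132, -1.607]
wrist_force: [0.5, -0.1, -0.3]
finger_gap: 0.0856
```

```bash
python3 - <<'E'
from plate import *
np.set_printoptions(precision=4,suppress=True)
snap('wrist','w5');snap('top','t5')
s=manip.sense();print(s['t'],inplate()[0],s['qpos'],kdelta((40,150,42),-150))
p=cv2.imread('pics/w5.png');cv2.imwrite('pics/w5b.png',cv2.convertScaleAbs(p,alpha=1.3))
E
```

```text
10.2 [ 39.6634 149.1597 112.8482] [-0.0497  0.5381 -0.9748  1.9301  1.2008  1.0461  1.4951] (array([-0.003, -0.037,  2.834]), array([ 0.004,  0.009, -0.132]))
```

View pics/w5b.png

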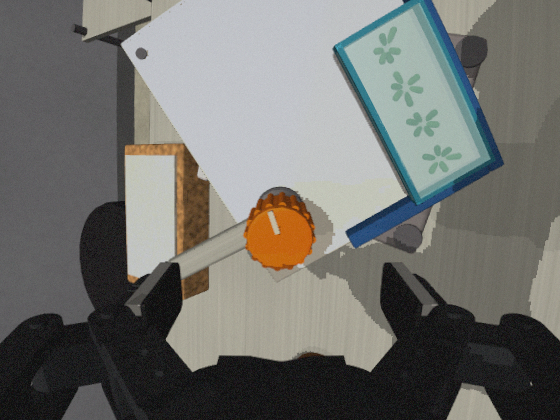

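```bash
python3 - <<'E'
from plate import *
np.set_printoptions(precision=2,suppress=True)
o,F=pose0()
r,E=ray('w5',280,238); c=-E[:3,:3].T@E[:3,3]; w=E[:3,:3].T@r
cp=F.T@(c-o)*1000; wp=F.T@w; print(cp+wp*(68-cp[2])/wp[2])
cr=cv2.convertScaleAbs(cv2.imread('pics/w5.png')[180:290,130:340],alpha=1.4); cv2.imwrite('pics/w5c.png',cv2.resize(cr,None,fx=3.7,fy=3.7,interpolation=cv2.INTER_CUBIC))
E
```

```text
[ 40.07 149.61  68.  ]
```

View pics/w5c.png

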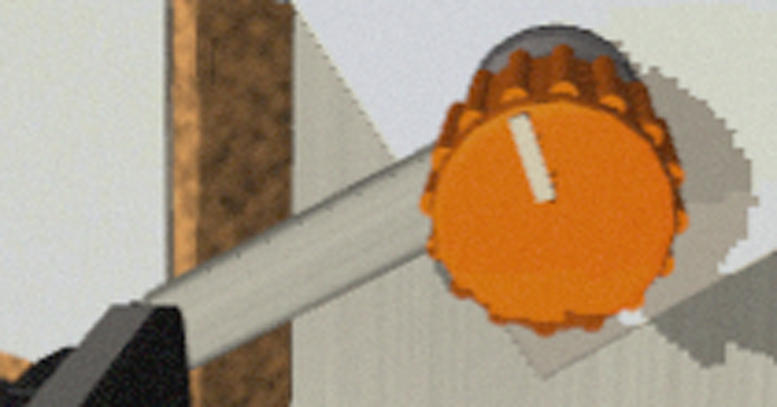

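```bash
python3 - <<'E'
from plate import *
np.set_printoptions(precision=2,suppress=True)
o,F=pose0()
def onp(f,u,v,z):
    r,E=ray(f,u,v); c=-E[:3,:3].T@E[:3,3]; w=E[:3,:3].T@r
    cp=F.T@(c-o)*1000; wp=F.T@w; return cp+wp*(z-cp[2])/wp[2]
P=[onp('w5',130+u/3.7,180+v/3.7,21) for u,v in((240,284),(420,203))]
for q in P: d=q-[40,150,21]; print(q,'clamp',100-np.degrees(np.arctan2(d[1],d[0])))
d=P[0]-P[1]; print(100-np.degrees(np.arctan2(d[1],d[0])))
m=[onp('w5',130+u/3.7,180+v/3.7,68) for u,v in((518,117),(545,200))]; d=m[0]-m[1]; print('marker az',np.degrees(np.arctan2(d[1],d[0])))
print(kdelta((40,149.8,42),-150))
E
```

```text
[ 45.45 220.8   21.  ] clamp 14.398826368940234
[ 41.52 179.93  21.  ] clamp 12.908623110291032
15.486439766857515
marker az -13.599858177757387
(array([ 0.  , -0.03,  2.83]), array([ 0.  ,  0.01, -0.13]))
```

Emit:
servo_tool(
  motion=[
    {"linear": [0,-0.03,1.0],"delta_rot": [0,0,0],"claw": 100},
    {"linear": [0,-0.03,2.0],"delta_rot": [0,0,0],"claw": 100},
    {"linear": [0,-0.03,2.6],"delta_rot": [0,0,0],"claw": 100},
    {"linear": [0,-0.03,2.8],"delta_rot": [0,0,0],"claw": 100},
    {"linear": [0,-0.03,2.8],"delta_rot": [0,0,0],"claw": 100},
  ],
)

```text
t: 10.82
tcp_pos: [0.6194, 0.2449, 0.1518]
ee_rot: [-2.597, -0.131, -1.606]
wrist_force: [-0.1, 0.2, 0.4]
finger_gap: 0.0853
```

```bash
python3 - <<'E'
from plate import *
np.set_printoptions(precision=4,suppress=True)
s=manip.sense();print(s['t'],inplate()[0],s['wrist_force'],kdelta((40,149.8,42),-150))
E
```

```text
10.825 [ 39.673  150.4235  44.1046] [-0.0913  0.2438  0.3856] (array([0.024, 0.015, 0.084]), array([-0.009,  0.02 , -0.116]))
```

Emit:
servo_tool(
  motion=[
    {"linear": [0,0,0.05],"delta_rot": [0,0,0],"claw": 20},
    {"linear": [0,0,0.05],"delta_rot": [0,0,0],"claw": 20},
    {"linear": [0,0,0.05],"delta_rot": [0,0,0],"claw": 20},
    {"linear": [0,0,0.05],"delta_rot": [0,0,0],"claw": 20},
    {"linear": [0,0,0.05],"delta_rot": [0,0,0],"claw": 20},
  ],
)

```text
t: 11.45
tcp_pos: [0.6196, 0.2448, 0.1512]
ee_rot: [-2.596, -0.131, -1.606]
wrist_force: [-6.2, -1.6, 5.1]
finger_gap: 0.0386
```

```bash
python3 - <<'E'
from plate import *
np.set_printoptions(precision=4,suppress=True)
s=manip.sense();print(s['t'],inplate()[0],s['wrist_force'],s['moment'],s['finger_gap'],kdelta((40,149.8,42),-150))
E
```

```text
11.45 [ 39.6936 150.2577  43.5372] [-6.2126 -1.6313  5.0738] [-0.164   0.9517 -0.3224] 0.0385775093509044 (array([0.02 , 0.01 , 0.061]), array([-0.013,  0.018, -0.112]))
```

The knob is gripped (gap 38.6 mm). I'll turn it about 80° clockwise (+z of the tool) first and then check.

Emit:
servo_tool(
  motion=[
    {"linear": [0,0,0],"delta_rot": [0,0,1.5],"claw": 20},
    {"linear": [0,0,0],"delta_rot": [0,0,3.5],"claw": 20},
    {"linear": [0,0,0],"delta_rot": [0,0,5.5],"claw": 20},
    {"linear": [0,0,0],"delta_rot": [0,0,7.5],"claw": 20},
    {"linear": [0,0,0],"delta_rot": [0,0,9.5],"claw": 20},
    {"linear": [0,0,0],"delta_rot": [0,0,11.5],"claw": 20},
    {"linear": [0,0,0],"delta_rot": [0,0,13.5],"claw": 20},
    {"linear": [0,0,0],"delta_rot": [0,0,15.5],"claw": 20},
  ],
)

```text
t: 12.45
tcp_pos: [0.6197, 0.2446, 0.1513]
ee_rot: [-2.869, 0.495, -2.858]
wrist_force: [-4.4, -1.2, 5.2]
finger_gap: 0.0384
```

```bash
python3 - <<'E'
from plate import *
np.set_printoptions(precision=4,suppress=True)
snap('wrist','w6');snap('top','t6')
s=manip.sense();o,F=pose0();print(s['t'],inplate()[0],s['wrist_force'],F.T@s['moment'],s['finger_gap'],s['qpos'],kdelta((40,149.8,42),-150))
p=cv2.imread('pics/w6.png');cv2.imwrite('pics/w6b.png',cv2.convertScaleAbs(p,alpha=1.3))
c=cv2.convertScaleAbs(cv2.imread('pics/t6.png')[150:265,150:290],alpha=1.5); cv2.imwrite('pics/t6c.png',cv2.resize(c,None,fx=4,fy=4,interpolation=cv2.INTER_CUBIC))
E
```

```text
12.55 [ 39.8947 150.3562  43.5328] [-5.4564 -1.8371  5.6442] [-0.9668  0.2862 -0.1584] 0.0385289477904871 [-0.1243  0.6064 -0.7924  1.9397  1.3029  0.9225  0.0803] (array([ 0.02 , -0.011,  0.061]), array([ -0.004,   0.024, -15.67 ]))
```

View pics/w6b.png

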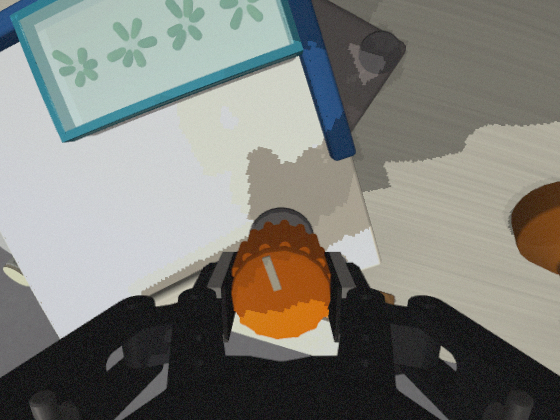

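View pics/t6c.png

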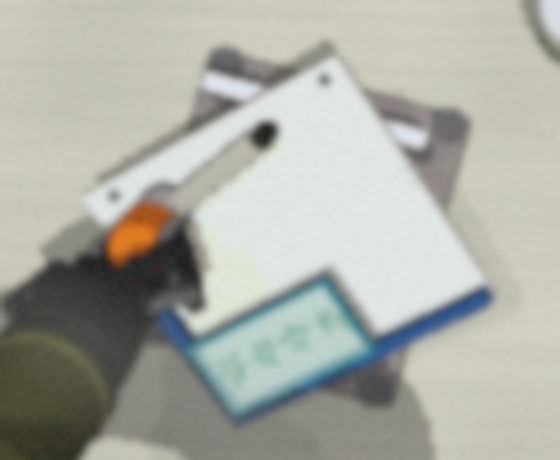

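Emit:
servo_tool(
  motion=[
    {"linear": [0,0,0],"delta_rot": [0,0,2],"claw": 20},
    {"linear": [0,0,0],"delta_rot": [0,0,4],"claw": 20},
    {"linear": [0,0,0],"delta_rot": [0,0,6],"claw": 20},
    {"linear": [0,0,0],"delta_rot": [0,0,8],"claw": 20},
    {"linear": [0,0,0],"delta_rot": [0,0,9.5],"claw": 20},
    {"linear": [0,0,0],"delta_rot": [0,0,10.5],"claw": 20},
    {"linear": [0,0,0],"delta_rot": [0,0,11],"claw": 20},
  ],
)

```text
t: 13.42
tcp_pos: [0.6197, 0.2444, 0.1514]
ee_rot: [2.853, 0.487, 2.328]
wrist_force: [-6.8, -2.0, 5.4]
finger_gap: 0.0388
```

```bash
python3 - <<'E'
from plate import *
np.set_printoptions(precision=4,suppress=True)
s=manip.sense();o,F=pose0();print(s['t'],inplate()[0],s['wrist_force'],F.T@s['moment'],s['finger_gap'],s['qpos'][6],kdelta((40,149.8,42),-150)[1])
E
```

```text
13.425 [ 40.0843 150.2385  43.5391] [-6.7949 -1.9749  5.4102] [-1.0509  0.1457  0.1136] 0.03879906592593825 -0.858010350892562 [  0.003   0.027 -26.633]
```

Emit:
servo_tool(
  motion=[
    {"linear": [0,0,0],"delta_rot": [0,0,1],"claw": 20},
    {"linear": [0,0,0],"delta_rot": [0,0,2],"claw": 20},
    {"linear": [0,0,0],"delta_rot": [0,0,3],"claw": 20},
    {"linear": [0,0,0],"delta_rot": [0,0,4],"claw": 20},
  ],
)

```text
t: 13.92
tcp_pos: [0.6197, 0.2444, 0.1513]
ee_rot: [2.704, 0.361, 1.97]
wrist_force: [-5.8, -2.1, 6.4]
finger_gap: 0.0388
```

```bash
python3 - <<'E'
from plate import *
np.set_printoptions(precision=4,suppress=True)
s=manip.sense();o,F=pose0();print(s['t'],inplate()[0],s['wrist_force'],F.T@s['moment'],s['finger_gap'],s['qpos'][6],kdelta((40,149.8,42),-150)[1])
E
```

```text
13.925 [ 40.0882 150.1788  43.5148] [-5.7722 -2.1125  6.4165] [-1.0681  0.1133  0.4657] 0.03877266481737438 -1.1995040355903406 [  0.007   0.028 -30.634]
```

Emit:
servo_tool(
  motion=[
    {"linear": [0,0,0],"delta_rot": [0,0,1],"claw": 20},
    {"linear": [0,0,0],"delta_rot": [0,0,2],"claw": 20},
    {"linear": [0,0,0],"delta_rot": [0,0,3],"claw": 20},
    {"linear": [0,0,0],"delta_rot": [0,0,4],"claw": 20},
    {"linear": [0,0,0],"delta_rot": [0,0,5],"claw": 20},
    {"linear": [0,0,0],"delta_rot": [0,0,6],"claw": 20},
    {"linear": [0,0,0],"delta_rot": [0,0,6],"claw": 20},
  ],
)

```text
t: 14.8
tcp_pos: [0.6196, 0.2443, 0.1512]
ee_rot: [2.592, 0.108, 1.497]
wrist_force: [-6.4, -2.8, 6.0]
finger_gap: 0.0386
```

```bash
python3 - <<'E'
from plate import *
np.set_printoptions(precision=4,suppress=True)
snap('wrist','w7');snap('top','t7')
s=manip.sense();o,F=pose0();print(s['t'],inplate()[0],s['wrist_force'],F.T@s['moment'],s['finger_gap'],s['qpos'],kdelta((40,149.8,42),-150)[1])
p=cv2.imread('pics/w7.png');cv2.imwrite('pics/w7b.png',cv2.convertScaleAbs(p,alpha=1.3))
c=cv2.convertScaleAbs(cv2.imread('pics/t7.png')[150:265,150:290],alpha=1.5); cv2.imwrite('pics/t7c.png',cv2.resize(c,None,fx=4,fy=4,interpolation=cv2.INTER_CUBIC))
E
```

```text
14.9 [ 40.0135 150.034   43.4997] [-6.786  -1.9551  6.684 ] [-1.1606  0.1493 -0.1828] 0.03820367029138981 [-0.2389  0.5583 -0.5997  1.9415  1.2379  0.8077 -1.7078] [-0.016 -0.02  35.383]
```

View pics/w7b.png

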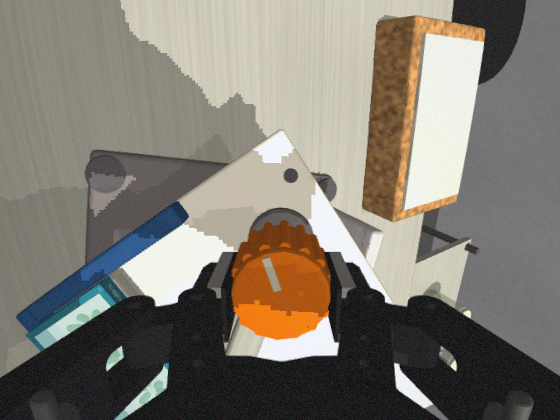

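View pics/t7c.png

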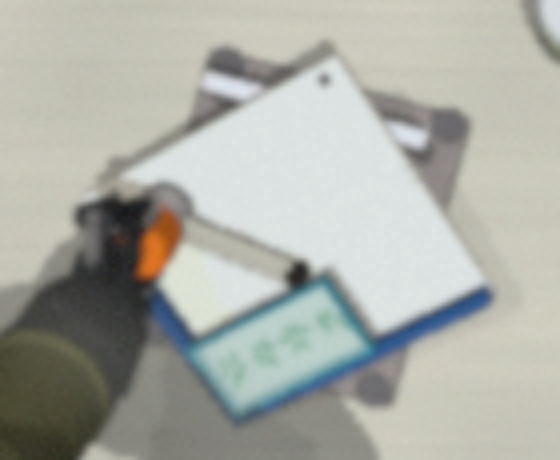

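The moment peaked at 0.47 N m (the clutch is rated 0.45), and the knob's mark kept its place in the grip. The knob has turned 183° in all, and by my arm-angle estimate the arm met the dish at about 139°. I'll release and retract.

Emit:
servo_tool(
  motion=[
    {"linear": [0,0,0],"delta_rot": [0,0,0],"claw": 60},
    {"linear": [0,0,0],"delta_rot": [0,0,0],"claw": 100},
    {"linear": [0,0,0],"delta_rot": [0,0,0],"claw": 100},
    {"linear": [0,0,-0.6],"delta_rot": [0,0,0],"claw": 100},
    {"linear": [0,0,-2],"delta_rot": [0,0,0],"claw": 100},
    {"linear": [0,0,-4],"delta_rot": [0,0,0],"claw": 100},
    {"linear": [0,0,-5],"delta_rot": [0,0,0],"claw": 100},
    {"linear": [0,0,-5],"delta_rot": [0,0,0],"claw": 100},
  ],
)

```text
t: 15.9
tcp_pos: [0.5552, 0.2625, 0.2595]
ee_rot: [2.589, 0.106, 1.5]
wrist_force: [0.0, 0.5, -0.1]
finger_gap: 0.0852
```

Emit:
servo_tool(
  motion=[
    {"linear": [0,0,-0.5],"delta_rot": [0,0,-2],"claw": 100},
    {"linear": [0,0,-1],"delta_rot": [0,0,-4],"claw": 100},
    {"linear": [0,0,-1],"delta_rot": [0,0,-6],"claw": 100},
    {"linear": [0,0,-1],"delta_rot": [0,0,-8],"claw": 100},
    {"linear": [0,0,-1],"delta_rot": [0,0,-10],"claw": 100},
    {"linear": [0,0,-1],"delta_rot": [0,0,-12],"claw": 100},
    {"linear": [0,0,-1],"delta_rot": [0,0,-14],"claw": 100},
    {"linear": [0,0,-1],"delta_rot": [0,0,-16],"claw": 100},
  ],
)

```text
t: 16.9
tcp_pos: [0.5432, 0.2633, 0.2768]
ee_rot: [-3.117, 0.557, 2.937]
wrist_force: [0.4, 0.0, 0.2]
finger_gap: 0.0854
```

```bash
python3 - <<'E'
from plate import *
np.set_printoptions(precision=4,suppress=True)
snap('wrist','w8');snap('top','t8')
s=manip.sense();o,F=pose0();print(s['t'],inplate()[0],s['wrist_force'],F.T@s['moment'],s['finger_gap'],s['qpos'])
p=cv2.imread('pics/w8.png');cv2.imwrite('pics/w8b.png',cv2.convertScaleAbs(cv2.resize(p,(784,588)),alpha=1.3))
c=cv2.convertScaleAbs(cv2.imread('pics/t8.png'),alpha=1.5)[90:310,20:540]; cv2.imwrite('pics/t8c.png',cv2.resize(c,None,fx=1.5,fy=1.5,interpolation=cv2.INTER_CUBIC))
E
```

```text
17.0 [ 40.2937 149.4534 191.599 ] [ 0.1094 -0.4484 -0.81  ] [-0.4461  0.4209 -0.0132] 0.085344795801902 [-0.0826  0.3923 -0.9541  1.8897  1.0113  1.0655 -0.1583]
```

View pics/w8b.png

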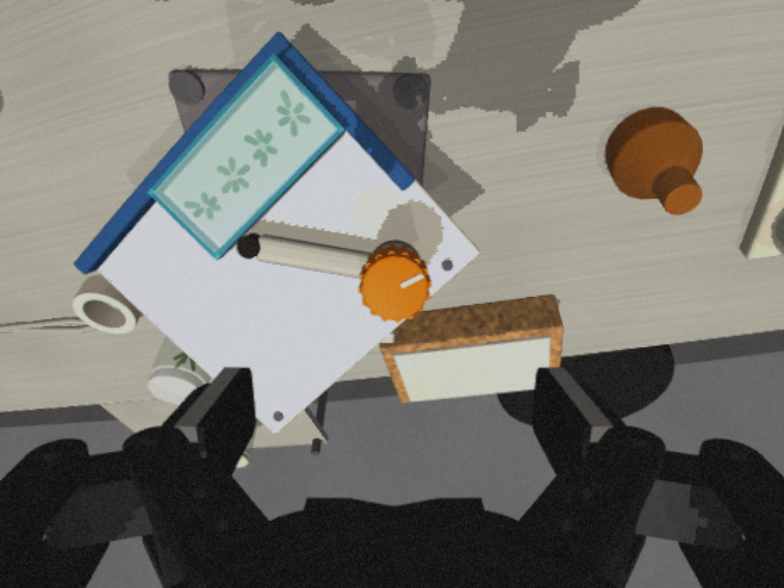

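View pics/t8c.png

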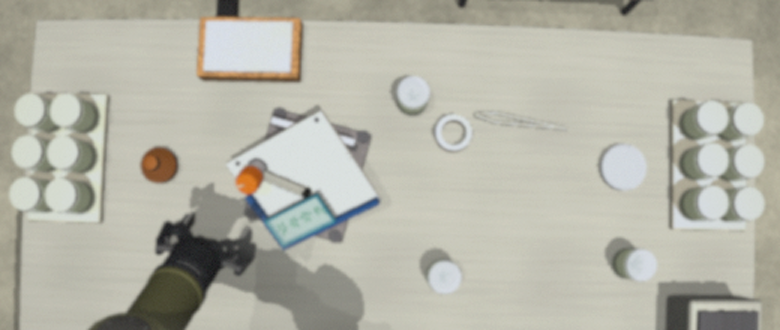

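```bash
python3 - <<'E'
from plate import *
p=cv2.convertScaleAbs(cv2.imread('pics/w8.png')[20:240,100:320],alpha=1.4); cv2.imwrite('pics/w8c.png',cv2.resize(p[:,0:220],None,fx=2.7,fy=2.7,interpolation=cv2.INTER_CUBIC))
cv2.imwrite('pics/w8d.png',cv2.resize(p[125:215,60:215],None,fx=5,fy=5,interpolation=cv2.INTER_CUBIC))
E
```

```text
(no output)
```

View pics/w8d.png

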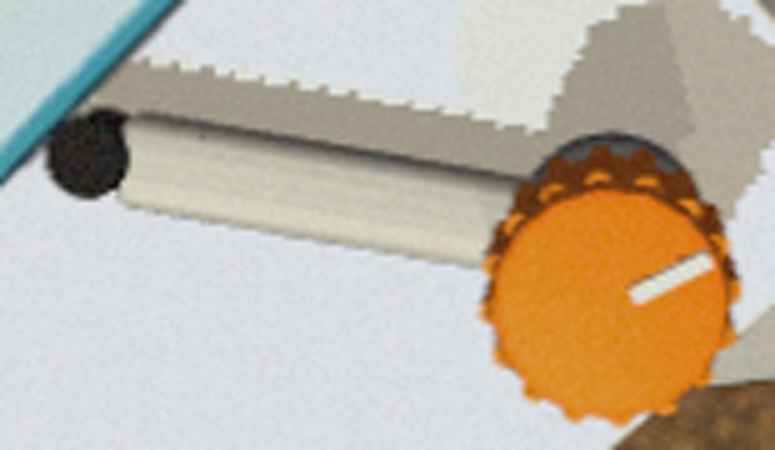

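View pics/w8c.png

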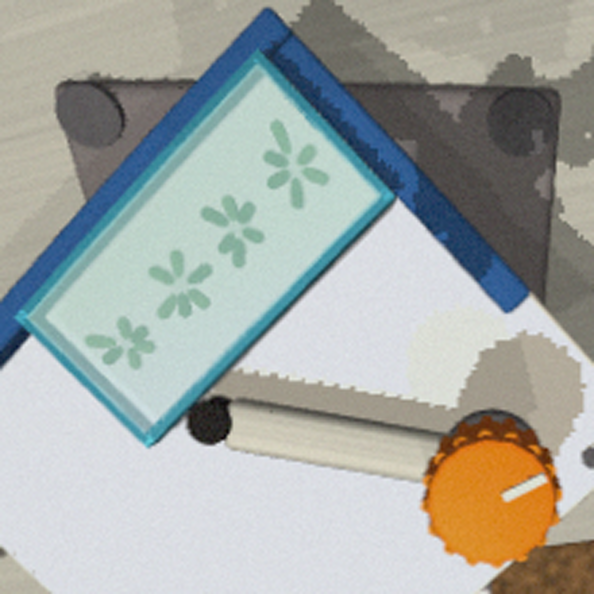

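```bash
python3 - <<'E'
from plate import *
np.set_printoptions(precision=2,suppress=True)
o,F=pose0()
def onp(f,u,v,z):
    r,E=ray(f,u,v); c=-E[:3,:3].T@E[:3,3]; w=E[:3,:3].T@r
    cp=F.T@(c-o)*1000; wp=F.T@w; return cp+wp*(z-cp[2])/wp[2]
f=lambda u,v,z:onp('w8',160+u/5,145+v/5,z)
az=lambda d:np.degrees(np.arctan2(d[1],d[0]))
k=f(612,305,68);print('knob',k)
tip=f(88,155,23);print('tip',tip,'clamp rad',np.radians(100-az(tip[:2]-[40,150])),np.radians(100-az(tip[:2]-k[:2])))
d=f(126,165,21)-f(480,230,21);print('arm clamp',np.radians(100-az(d)))
m=f(712,258,68)-f(635,297,68);print('marker az',az(m),'turned',(-13.6-az(m))%360)
g=lambda u,v,z:onp('w8',100+u/2.7,20+v/2.7,z)
for n,uv in(('00',(258,52)),('0,62',(392,200)),('120,62',(152,443)),('120,0',(20,317))): print(n,g(*uv,28))
print('fence outer corner',g(267,10,16),'short end outer',g(527,295,16))
E
```

```text
knob [ 39.78 150.87  68.  ]
tip [99.66 71.17 23.  ] clamp rad 2.668237051914642 2.671719513783029
arm clamp 2.678140105062062
marker az 164.85528960839326 turned 181.54471039160674
00 [ 1.55  0.92 28.  ]
0,62 [ 2.11 62.56 28.  ]
120,62 [118.31  63.05  28.  ]
120,0 [119.76   2.51  28.  ]
fence outer corner [ -9.58 -10.19  16.  ] short end outer [ -9.81 114.88  16.  ]
```

```bash
python3 - <<'E'
from plate import *
a=cv2.imread('pics/top0.png');b=cv2.imread('pics/t8.png')
for n,(u,v) in dict(jar1=(316,273),jar2=(443,265),jar3=(295,152),petri=(436,201),forceps=(366,171),tape=(321,178),lamp=(126,200)).items():
    t=a[v-18:v+18,u-18:u+18]; w=b[v-28:v+28,u-28:u+28]; r=cv2.minMaxLoc(cv2.matchTemplate(w,t,cv2.TM_CCOEFF_NORMED)); print(n,round(r[1],2),r[3][0]-10,r[3][1]-10)
print(manip.job_done())
E
```

```text
jar1 1.0 0 0
jar2 1.0 0 0
jar3 1.0 0 0
petri 1.0 0 0
forceps 0.98 0 0
tape 1.0 0 0
lamp 1.0 0 0
the job is handed in; nothing more can be done
None
```

I laid the dish on the upper plate and let go on contact, at about x 113, y 84 mm in the plate's frame. It slid into the corner by itself. I then turned the knob about 182° clockwise in one grip, released it and backed away. The job was handed in at about 17 s of the 72 s allowed; no verdict was reported.

**Last checks before hand-in:**
- **Clamp:** the arm measures about 2.67 rad, with its roller against the dish's long upper side.
- **Clutch:** the slip works out at about 0.75 rad (43°), a little over the tenth of a turn asked for. That comes from the knob mark's turn and the arm's angle in the pictures. The moment reached 0.47 N m while turning.
- **Dish:** flat, square and against both fences. Its measured corners were up to 2.5 mm off home, but the fences showed a similar offset of about 2 mm, so I put this down to the camera.
- **Bystanders:** none had moved in the top view.

**Disagreements:**
- The dish touched the plate about 2 mm before my fit said it should.
- After the first quick move the arm was about 20 mm short of where I had asked; I corrected this before gripping.
- The moment read -0.18 N m after the turn ended, but the last picture still shows the arm against the dish.

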